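# Stow the tackle and lock the tray for sailing

## Robot

A 6-joint arm with a two-finger parallel gripper is mounted at the origin on the work surface. World frame = base frame: x ahead of the robot, y to its left, z up, the work surface at z = 0. Lengths are in mm, angles in degrees, forces in N, time in s.
With the tool pointing down it reaches from about 350 to 725 mm from the base axis. Payload 6 kg.
Tool frame: the origin (TCP) lies between the finger pads; the fingertips stand 11 mm ahead of it and the grasp point (between the pads) lies 8 mm behind it; z points along the fingers, y is the line along which they close (so a half turn about z gives the same grasp; the last joint's range is limited). The gripper opens to 85 mm and grips with 20 to 120 N. Pads are 22 mm wide; open, the fingers measure 114 mm over their backs; the gripper's body (76 mm by 85 mm) begins 54 mm behind the grasp point. The pads swing forward as they close: fully open they stand 13 mm farther back than shut.
Start: joints at [-46.312, 2.303, 4.859, 0, -92.561, -19.12], TCP at [249.474, -545.653, 242.261] pointing down, gripper open.
Joint ranges: [-146.85, 146.85], [-73.84, 115.35], [-62.03, 85.46], [-188.31, 113.3], [-161.28, -10.13], [-171.36, 171.36]. Speed limits (degrees/s): [147.25, 147.25, 172.46, 180, 180, 180].

## Interface

Orientations are given as [roll, pitch, yaw] about the fixed x, y, z axes, in that order (R = Rz(yaw) Ry(pitch) Rx(roll)).
In Python, from station import sense, read_camera, get_calibration, job_done, trace gives the robot as it stands. The module is installed in compiled form; this text tells all that it offers.
- The arm moves only by the shell command python3 -m jog 'ROWS' [FORCE]. ROWS is JSON, a list that holds one entry, the list of rows, each a list of 7 numbers: the opening, from 0 (shut) to 1 (fully open), then the shift along the tool's x, y, z in m, then the turn, a rotation vector about the tool's x, y, z in degrees. In form: [[[gripper, dx, dy, dz, wx, wy, wz], ...]]. A call has 1 to 12 rows; each row is the pose to reach, as a shift and turn from the pose commanded when the call began, along the tool's axes at that moment; what a row does not reach only later rows make up. A row lasts 1/12 s, in which the tool goes at most 41.7 mm and 7.16 degrees, less where a joint would pass 70% of its speed; a pose out of reach is approached as far as the arm can. A call with a gripper value outside its range is refused whole. The fingers move at their own pace and stop on an object; FORCE is the grip in N (left out, the last holds). Time passes only in rows, so rows that repeat a pose let the fingers close. It gives the time, the measured TCP pose, the force, the opening and the grip force at its end, in the units of the state.
- sense(): the state, without advancing time (a new reading comes with each control period).
- read_camera(name): name is "scene" or "side" or "wrist"; returns (picture, depth): 420x560x3 uint8, red, green, blue; 420x560 float32, mm along the optical axis (not along the pixel's ray), 0 where there is no reading.
- get_calibration(name): a dict with "fx", "fy", "cx", "cy" (pixels), "extrinsics" (4x4, takes a point from world to camera coordinates). Camera axes: x right, y down, z forward; pixel columns grow to the right and rows downward; lengths in mm; the calibration is good to about 2 mm. The wrist camera is an equidistant fisheye: a pixel r from the principal point sees the ray r / f radians off the axis. A picture is of the moment at which its call begins: read the wrist's pose just before it. get_calibration takes no time and is no camera call; for the wrist camera it gives the pose at the moment of the call.
- job_done(): hands the job in; it is judged then, once.
Trained networks look in the newest picture that a camera, given by its name, has taken for a name from the list of things; names that differ only in an ending like _2 or _b are one class to them, and where a whole thing is asked for, a point or a joint stands for the part that bears it (a point fixed in the world has none). Each returns a list of dicts, best first, with "conf" (0 to 1); they miss things now and then, are a little off and sometimes report something else, mostly with a low value. They report only what shows in the picture. A call takes as long as a camera call. They do not tell look-alikes from the thing itself.
- trace(camera, name): "pixels" (420x560 bool, what is visible of it) and "centre" ([row, column] in pixels, amid what is visible of it).
The state is a dict: "time": time; "joint_positions": joint angles; "dq": joint speeds; "joint_torque": joint torques, N m; "tool_pos": TCP position; "eef_rot": TCP orientation; "ft_force": force on the tool from outside, world axes, zero at the start; "moment": the same for the moment, N m; "grip_width": finger opening in mm; "gripper_force": force on a finger pad.
Only numpy, scipy, OpenCV 4.12 (cv2) and the standard library are available. Lean on these libraries where they do the work, as an engineer would, in place of code of your own. Each camera call takes 0.05 s, during which the arm holds its last target. There are 200 camera calls.

## Task

Stow the tackle before we cast off: first swing the tray's red-knobbed cam lever right over towards the robot to release it, then seat every loose teal-lidded parts box flat and fully home in its own pocket of the navy tray (any pocket), and stand the red-lidded hook box upright in the rack directly beside the blue-lidded one, on the side towards the rack's orange end, sliding the boxes already there apart to make room. Only when all of that is stowed, push the lever right back over to the far side to lock the tray; leave every box in the rack upright and the other things on the shelf where they are.

Things in the scene. Friction and masses are not known exactly. Their poses are not given: they have to be found in the camera images.
- tray: Navy tray fixed to the shelf, a block 120 x 166 x 18 mm high with four rectangular pockets in its top, their floors pale grey; origin at the centre of its underside, z up. A cam lever stands on a foot at its +y end. Its place and yaw vary.
- pocket0 (a point): Centre of the floor of tray pocket 0, 6 mm above the tray's underside; axes parallel to the tray's. Every pocket is 43 mm along x, 67 mm along y and 12 mm deep, with a 1.5 mm chamfer at the mouth; pocket centres are 58 mm apart along x, 80 mm along y.
- pocket1 (a point): Centre of the floor of tray pocket 1, 6 mm above the tray's underside; axes parallel to the tray's. Every pocket is 43 mm along x, 67 mm along y and 12 mm deep, with a 1.5 mm chamfer at the mouth; pocket centres are 58 mm apart along x, 80 mm along y.
- pocket2 (a point): Centre of the floor of tray pocket 2, 6 mm above the tray's underside; axes parallel to the tray's. Every pocket is 43 mm along x, 67 mm along y and 12 mm deep, with a 1.5 mm chamfer at the mouth; pocket centres are 58 mm apart along x, 80 mm along y.
- pocket3 (a point): Centre of the floor of tray pocket 3, 6 mm above the tray's underside; axes parallel to the tray's. Every pocket is 43 mm along x, 67 mm along y and 12 mm deep, with a 1.5 mm chamfer at the mouth; pocket centres are 58 mm apart along x, 80 mm along y.
- insert0: Loose flat parts box (white with a teal lid), 40 mm along x, 64 mm along y, 16 mm high, with a teal finger ridge on top (12 mm along x, 44 mm along y, rising from 16 to 38 mm) to grip it by; 80 g. Origin at the centre of its underside, z up. The same turned half round. It fits any pocket with 1.5 mm play on each side and then stands 4 mm proud of the tray. May be absent.
- insert1: Loose flat parts box (white with a teal lid), 40 mm along x, 64 mm along y, 16 mm high, with a teal finger ridge on top (12 mm along x, 44 mm along y, rising from 16 to 38 mm) to grip it by; 80 g. Origin at the centre of its underside, z up. The same turned half round. It fits any pocket with 1.5 mm play on each side and then stands 4 mm proud of the tray. May be absent.
- insert2: Loose flat parts box (white with a teal lid), 40 mm along x, 64 mm along y, 16 mm high, with a teal finger ridge on top (12 mm along x, 44 mm along y, rising from 16 to 38 mm) to grip it by; 80 g. Origin at the centre of its underside, z up. The same turned half round. It fits any pocket with 1.5 mm play on each side and then stands 4 mm proud of the tray. May be absent.
- insert3: Loose flat parts box (white with a teal lid), 40 mm along x, 64 mm along y, 16 mm high, with a teal finger ridge on top (12 mm along x, 44 mm along y, rising from 16 to 38 mm) to grip it by; 80 g. Origin at the centre of its underside, z up. The same turned half round. It fits any pocket with 1.5 mm play on each side and then stands 4 mm proud of the tray. May be absent.
- rack: Grey row rack fixed to the shelf, 76 mm along x, 198 mm along y; origin at the centre of its underside, z up. Floor 5 mm thick; low rails 23 mm high along both long sides leave a channel 60 mm wide; end walls 45 mm high leave a channel 186 mm long. The end wall at +y is orange, the one at -y grey. Its place and yaw vary.
- box_blue: Upright hook box with a blue lid and a pale grey body, 56 mm along x, 34 mm along y (its thickness in the row), 62 mm high; about 120 g; origin at the centre of its underside, z up. Stands loose in the rack; the four start side by side about the rack's middle, 3 mm apart, in an order that varies, and slide easily along the channel.
- box_white: Upright hook box with a white lid and a pale grey body, 56 mm along x, 34 mm along y (its thickness in the row), 62 mm high; about 120 g; origin at the centre of its underside, z up. Stands loose in the rack; the four start side by side about the rack's middle, 3 mm apart, in an order that varies, and slide easily along the channel.
- box_green: Upright hook box with a green lid and a pale grey body, 56 mm along x, 34 mm along y (its thickness in the row), 62 mm high; about 120 g; origin at the centre of its underside, z up. Stands loose in the rack; the four start side by side about the rack's middle, 3 mm apart, in an order that varies, and slide easily along the channel.
- box_yellow: Upright hook box with a yellow lid and a pale grey body, 56 mm along x, 34 mm along y (its thickness in the row), 62 mm high; about 120 g; origin at the centre of its underside, z up. Stands loose in the rack; the four start side by side about the rack's middle, 3 mm apart, in an order that varies, and slide easily along the channel.
- box_red: Upright hook box with a red lid and a pale grey body, 56 mm along x, 34 mm along y (its thickness in the row), 62 mm high; about 120 g; origin at the centre of its underside, z up. Starts standing loose on the shelf in front of the rack.
- latch (a joint): Angle of the tray's cam lever about an axis along the tray's y through a point at (-20, 145, 28) mm in the tray's frame: 0 (leaning 0.5 rad towards the tray's -x, the robot's side) is released, 1.0 (leaning 0.5 rad towards +x, away from the robot) is locked; starts locked. It stays where it is left; about 1 N at the knob moves it.
- latch_tip (a point): Centre of the lever's red ball knob (26 mm diameter), 70 mm from the lever's axis. Below the knob is a 10 mm steel rod; the lever's block, 70 mm along x and 50 mm along y, reaches up to 31 mm above the shelf.
- jar: Glass jar of brass swivels with a steel lid, 47 mm across, 68 mm high; origin at the centre of its underside. A bystander.
- multitool: Closed stainless multitool, 36 x 100 x 17 mm; origin at the centre of its underside. A bystander.
- reel_case: Black plastic reel case, 110 x 140 x 85 mm; origin at the centre of its underside. A bystander.
- bait_tin: Round tin with a green band, 80 mm across, 32 mm high; origin at the centre of its underside. A bystander.
- torch: Yellow torch, 34 x 150 x 44 mm; origin on its underside. A bystander.
- sunscreen: White bottle with an orange label, 52 mm across, 150 mm high; origin at the centre of its underside. A bystander.
Not all that is in view belongs to the job. Leave any pink or purple look-alike of the box_yellow alone.

How it is judged:
By the outcome, as a careful person would: the job done as asked, in the order asked, and still so for the second after the job is handed in, with the robot touching nothing.
Of insert0, insert1, insert2, insert3 only 3 to 4 are there at a start; the rules pass over those that are not, and their reading is None.
At some moment in a run one of insert0, insert1, insert2, insert3 may be knocked a few centimetres aside while the robot is not near it.
Once in a run the grip may slacken for a moment while it holds something.
It also fails if it takes over 210 s, if anything falls off the work surface, if the arm or the gripper's body presses on something with over 40 N, if the wrist force passes 120 N, or if a joint passes its speed limit or range.

## Working session

There is one attempt and no reset: what is moved stays moved. The work goes in short steps, Python scripts to look and compute and a shell command to move; the robot and the scene stay as the last step left them, time stands still between calls to the robot, and variables do not carry over. Pictures are saved under pics/ and viewed, at most 14 in all, crops included, and the job is handed in when it is done.

```bash
mkdir -p pics; ls; python3 - <<'E'
from station import *
import cv2,numpy as np
print(sense())
for n in ("scene","side"):
    p,d=read_camera(n); cv2.imwrite(f"pics/{n}0.png",p[:,:,::-1]); np.savez(f"{n}0.npz",p=p,d=d)
    c=get_calibration(n); print(n,c["fx"],c["cx"],c["cy"],np.round(c["extrinsics"],3).tolist())
E
```

```text
pics
{'time': 0.0, 'joint_positions': array([-4.63110167e+01,  2.33900317e+00,  4.80252121e+00, -2.83320853e-02,
       -9.25611183e+01, -1.91181936e+01]), 'dq': array([-0.14321529,  0.02046247,  0.02434464,  0.00821719,  0.10225271,
        0.08812279]), 'joint_torque': array([-1.59099578e-03, -3.68192267e+01,  3.47409046e+01,  6.93255454e+00,
       -5.44256225e-03, -4.82063388e-05]), 'tool_pos': array([ 249.43590496, -545.35620053,  241.27123865]), 'eef_rot': array([ 1.79898513e+02, -5.22101747e-03, -1.55427964e+02]), 'ft_force': array([-1.14486187,  1.04651012, -0.07991384]), 'moment': array([ 0.01770498, -0.02847838,  0.0153275 ]), 'gripper_force': 0.0, 'grip_width': 85.49376409327792}
scene 453.49773632365776 292.1372657474066 207.62484960463593 [[0.639, 0.769, 0.016, -381.762], [0.658, -0.536, -0.529, -292.047], [-0.399, 0.349, -0.848, 1393.689], [0.0, 0.0, 0.0, 1.0]]
side 496.42943581158477 284.69770649961583 201.68015860696445 [[0.997, -0.074, 0.014, -533.012], [-0.048, -0.77, -0.636, 113.697], [0.058, 0.634, -0.771, 1587.622], [0.0, 0.0, 0.0, 1.0]]
```

View pics/scene0.png

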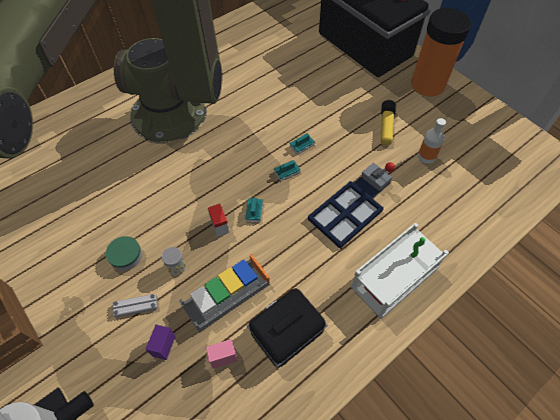

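View pics/side0.png

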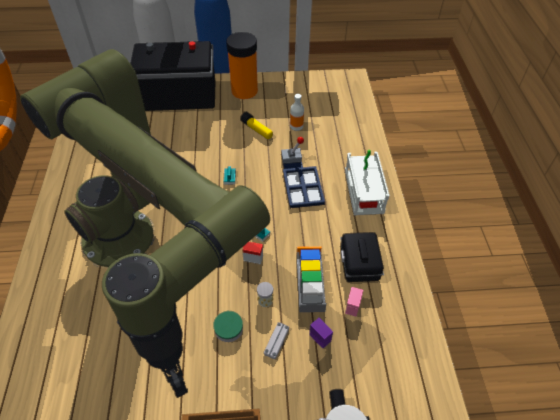

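The scene picture shows the loose teal-lidded boxes at (col,row) (302,142), (287,170) and (254,210), and the tray at (346,212) with its lever knob at (390,168). The red hook box is at (218,215). In the rack, white, green, yellow and blue run up to the orange end at (258,268), so blue is next to the orange wall. Look-alikes to leave alone are purple at (160,342), pink at (221,352) and the green bait tin at (123,252).

```bash
cat > h.py <<'E'
from station import *
import cv2,numpy as np
from scipy.spatial.transform import Rotation as R
def cloud(name,p=None,d=None):
    c=get_calibration(name)
    if p is None: p,d=read_camera(name)
    v,u=np.indices(d.shape); x=(u-c["cx"])/c["fx"]; y=(v-c["cy"])/c["fy"]
    if name=="wrist":
        r=np.hypot(x,y)+1e-9; s=np.tan(np.minimum(r,1.5))/r; x=x*s; y=y*s
    E=np.array(c["extrinsics"]); P=np.stack([x*d,y*d,d],-1)
    W=(P-E[:3,3])@E[:3,:3]; W[d<=0]=np.nan
    return p,W
def hsv(p): return cv2.cvtColor(p,cv2.COLOR_RGB2HSV)
MASK=dict(teal=((80,90,40),(98,255,255)),navy=((105,90,15),(128,255,110)),red=((174,140,60),(180,255,255)),
 red2=((0,170,60),(4,255,255)),blue=((105,150,110),(120,255,255)),orange=((6,170,120),(15,255,255)),green=((50,120,60),(75,255,255)),yellow=((22,150,120),(32,255,255)))
def blobs(p,W,col,zr,minpx=25,box=((200,750),(-500,500))):
    m=cv2.inRange(hsv(p),*MASK[col])>0
    if col=="red": m|=cv2.inRange(hsv(p),*MASK["red2"])>0
    with np.errstate(invalid='ignore'):
        m&=(W[...,2]>zr[0])&(W[...,2]<zr[1])&(W[...,0]>box[0][0])&(W[...,0]<box[0][1])&(W[...,1]>box[1][0])&(W[...,1]<box[1][1])
    n,l,st,ce=cv2.connectedComponentsWithStats(m.astype(np.uint8))
    out=[]
    for i in range(1,n):
        if st[i,4]<minpx: continue
        q=W[l==i]; (cx,cy),(w,h),a=cv2.minAreaRect(q[:,:2].astype(np.float32))
        if w>h: w,h,a=h,w,a-90   # a = yaw of short axis
        a=(a+90)%180-90
        out.append((np.round(ce[i]).astype(int).tolist(),int(st[i,4]),[round(float(t),1) for t in (cx,cy,np.median(q[:,2]),w,h,a)]))
    return out
E
python3 - <<'E'
from h import *
for n in("scene","side"):
    f=np.load(n+"0.npz"); p,W=cloud(n,f["p"],f["d"])
    for c,z in dict(teal=(24,60),navy=(10,26),red=(40,110),blue=(55,80),green=(55,80),yellow=(55,80),orange=(35,60)).items():
        for b in blobs(p,W,c,z): print(n,c,*b)
    print([ (round(t['conf'],2),t['centre']) for t in trace(n,"insert0")])
E
```

```text
scene teal [302, 139] 75 [358.2, 235.5, 35.4, 15.4, 42.6, -4.8]
scene teal [287, 165] 89 [406.5, 139.8, 35.5, 14.3, 43.4, -11.8]
scene teal [254, 206] 80 [451.7, -9.9, 37.0, 11.7, 43.5, 47.9]
scene navy [346, 213] 1086 [612.9, 174.1, 17.0, 119.9, 175.1, 3.7]
scene red [390, 167] 69 [613.6, 312.6, 98.2, 19.9, 21.8, 79.1]
scene red [217, 215] 272 [430.2, -107.0, 61.0, 32.0, 57.5, 74.3]
scene blue [244, 272] 317 [600.2, -147.8, 66.4, 33.7, 56.3, 88.9]
scene green [217, 290] 349 [596.5, -221.6, 66.1, 33.5, 55.3, 86.7]
scene yellow [230, 280] 335 [596.7, -184.5, 66.2, 33.5, 55.0, 87.4]
scene orange [259, 266] 65 [602.2, -107.2, 44.1, 5.0, 72.7, 87.4]
[(0.72, [207.6, 253.9]), (0.55, [143.8, 300.9]), (0.54, [168.9, 286.2])]
side teal [229, 172] 42 [355.3, 232.4, 36.7, 11.4, 42.1, 0.1]
side navy [302, 187] 306 [609.7, 180.8, 17.6, 113.5, 194.2, 2.9]
side red [300, 140] 27 [610.1, 310.3, 101.0, 14.4, 20.7, -5.1]
side red [253, 248] 190 [427.8, -106.1, 62.1, 39.9, 55.7, 76.6]
side blue [310, 254] 169 [598.1, -147.7, 67.7, 32.9, 54.3, 85.6]
side green [311, 276] 204 [593.3, -222.5, 67.2, 35.4, 54.4, 88.1]
side yellow [310, 265] 207 [594.3, -185.9, 67.4, 38.3, 53.6, 85.4]
[(0.77, [172.7, 229.3]), (0.61, [234.8, 265.0]), (0.3, [177.8, 296.7])]
```

```bash
cat >> h.py <<'E'
def go(x,y,z,yaw):
    s=sense(); A=R.from_euler('xyz',s["eef_rot"],degrees=True); B=R.from_euler('xyz',[180,0,yaw],degrees=True)
    d=A.inv().apply(np.array([x,y,z])-s["tool_pos"])/1000; w=(A.inv()*B).as_rotvec(degrees=True)
    print("GO",np.round(d,4).tolist(),np.round(w,1).tolist(),"rows>=",int(np.ceil(max(np.linalg.norm(d)/.0417,np.linalg.norm(w)/7.16))))
def cam0(n):
    f=np.load(n+"0.npz"); return cloud(n,f["p"],f["d"])
E
python3 - <<'E'
from h import *
c=get_calibration("wrist"); E=np.array(c["extrinsics"]); print("wristcam pos",-E[:3,:3].T@E[:3,3],"axis",E[2,:3],"xaxis",E[0,:3],c["fx"])
p,W=cam0("scene")
for nm,(r,cc) in dict(cap=(123,439),bottle=(150,430),torch=(130,387)).items():
    print(nm,np.round(np.nanmedian(W[r-2:r+3,cc-2:cc+3].reshape(-1,3),0)))
# tray yaw via navy pts near top, extents in rotated frames
m=(cv2.inRange(hsv(p),*MASK["navy"])>0)&(W[...,2]>14)&(W[...,2]<22)&(W[...,1]>50)&(W[...,1]<275)&(W[...,0]>520)
q=W[m][:,:2]
for a in np.arange(0,8,1.):
    t=np.radians(a); u=q@[np.cos(t),np.sin(t)]; v=q@[-np.sin(t),np.cos(t)]
    lo,hi=np.percentile(u,[1,99]);l2,h2=np.percentile(v,[1,99]); print(a,round(hi-lo,1),round(h2-l2,1),np.round([(lo+hi)/2*np.cos(t)-(l2+h2)/2*np.sin(t),(lo+hi)/2*np.sin(t)+(l2+h2)/2*np.cos(t)],1))
go(560,150,340,-86.3)
E
```

```text
wristcam pos [ 173.15895404 -580.80082387  373.2434785 ] axis [ 0.29784555  0.13730728 -0.94468764] xaxis [-0.41523929  0.90971129  0.00130499] 325.19226210127806
cap [617. 481. 149.]
bottle [630. 467.  59.]
torch [491. 450.  31.]
0.0 123.8 166.3 [613.9 169.8]
1.0 122.2 165.8 [613.7 170.1]
2.0 120.1 165.8 [613.7 170.3]
3.0 118.7 165.4 [613.7 170.6]
4.0 118.5 165.4 [613.3 170.7]
5.0 118.7 166.0 [613.4 170.6]
6.0 120.3 166.4 [613.5 170.5]
7.0 122.1 167.4 [613.4 170.3]
GO [-0.5716, 0.5035, -0.0979] [0.1, 0.0, -69.1] rows>= 19
```

```bash
python3 -m jog '[[[1,-0.286,0.252,0.03,0,0,-35],[1,-0.286,0.252,0.03,0,0,-35],[1,-0.286,0.252,0.03,0,0,-35],[1,-0.286,0.252,0.03,0,0,-35],[1,-0.286,0.252,0.03,0,0,-35],[1,-0.286,0.252,0.03,0,0,-35],[1,-0.286,0.252,0.03,0,0,-35],[1,-0.286,0.252,0.03,0,0,-35],[1,-0.286,0.252,0.03,0,0,-35],[1,-0.286,0.252,0.03,0,0,-35]]]' && python3 -c "
from h import *
go(600,220,230,-86)"
```

```text
time: 1.03
tool_pos: [406.2, -193.0, 211.5]
eef_rot: [180.0, 0.1, -120.1]
ft_force: [0.7, -0.1, -0.4]
grip_width: 85.3
gripper_force: 0.0
GO [-0.4545, 0.0398, -0.0178] [0.0, 0.1, -34.1] rows>= 11
```

```bash
python3 -m jog '[[[0.6,-0.455,0.04,-0.02,0,0,-34],[0.6,-0.455,0.04,-0.02,0,0,-34],[0.6,-0.455,0.04,-0.02,0,0,-34],[0.6,-0.455,0.04,-0.02,0,0,-34],[0.6,-0.455,0.04,-0.02,0,0,-34],[0.6,-0.455,0.04,-0.02,0,0,-34],[0.6,-0.455,0.04,-0.02,0,0,-34],[0.6,-0.455,0.04,-0.02,0,0,-34],[0.6,-0.455,0.04,-0.02,0,0,-34],[0.6,-0.455,0.04,-0.02,0,0,-34],[0.6,-0.455,0.04,-0.02,0,0,-34],[0.6,-0.455,0.04,-0.02,0,0,-34]]]' && python3 -c "
from h import *
p,W=cloud('wrist'); cv2.imwrite('pics/w1.png',p[:,:,::-1]); np.savez('w1.npz',p=p,W=W)
for c,z in dict(teal=(24,60),navy=(10,26),red=(75,110)).items():
  for b in blobs(p,W,c,z): print(c,*b)
go(617,316,180,-86)"
```

```text
time: 2.03
tool_pos: [601.8, 220.2, 228.0]
eef_rot: [179.7, -0.1, -86.2]
ft_force: [-1.6, -1.5, -2.2]
grip_width: 51.3
gripper_force: 0.0
teal [442, 3] 88 [439.3, 4.8, 35.3, 7.3, 14.1, 88.9]
teal [462, 128] 334 [404.5, 140.8, 37.9, 11.8, 44.1, -11.1]
teal [479, 211] 245 [357.7, 236.0, 37.7, 12.6, 42.8, -3.2]
navy [241, 55] 27 [649.1, 90.8, 17.8, 0.3, 26.9, -88.1]
navy [278, 54] 55 [610.3, 88.3, 18.2, 1.5, 47.1, -86.4]
navy [272, 123] 1261 [619.0, 159.9, 17.9, 79.9, 95.8, 41.4]
navy [241, 206] 41 [642.0, 254.5, 17.7, 0.9, 44.9, -86.2]
red [262, 292] 463 [612.1, 313.3, 100.3, 22.4, 22.5, -43.7]
GO [-0.097, -0.0225, 0.0485] [0.3, -0.1, -0.3] rows>= 3
```

View pics/w1.png

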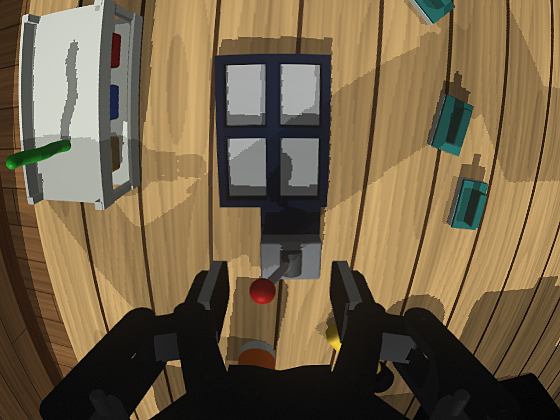

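The wrist picture shows the red knob at (262,292), between the open fingers, with the lever locked. The tray's four pockets around (272,130) are empty. Two inserts are at (452,125) and (470,203), and a third is partly out of view at the top edge near (430,8).

```bash
python3 -m jog '[[[0.6,-0.097,-0.02,0,0,0,0],[0.6,-0.097,-0.02,0,0,0,0],[0.6,-0.097,-0.02,0,0,0,0],[0.6,-0.097,-0.02,0.04,0,0,0],[0.6,-0.097,-0.02,0.08,0,0,0],[0.6,-0.097,-0.02,0.12,0,0,0],[0.6,-0.097,-0.02,0.138,0,0,0],[0.6,-0.097,-0.02,0.138,0,0,0]]]' && python3 -c "
from h import *
p,d=read_camera('wrist'); cv2.imwrite('pics/w2.png',p[:,:,::-1])"
```

```text
time: 2.75
tool_pos: [612.0, 310.5, 87.6]
eef_rot: [179.5, -0.3, -86.5]
ft_force: [-0.1, -0.3, -1.5]
grip_width: 51.2
gripper_force: 0.0
```

View pics/w2.png

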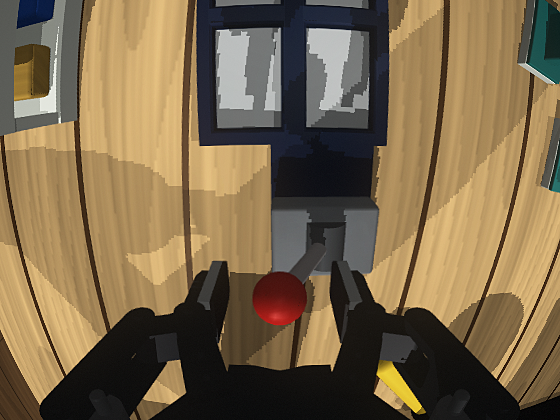

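The knob sits between the fingers at (280,298). Next I sweep it towards the robot.

```bash
python3 -m jog '[[[0.6,-0.005,0.008,0,0,0,0],[0.6,-0.005,0.016,0,0,0,0],[0.6,-0.005,0.024,0,0,0,0],[0.6,-0.005,0.032,0,0,0,0],[0.6,-0.005,0.04,0,0,0,0],[0.6,-0.005,0.048,0,0,0,0],[0.6,-0.005,0.056,0,0,0,0],[0.6,-0.005,0.064,0,0,0,0],[0.6,-0.005,0.07,0,0,0,0],[0.6,-0.005,0.074,0,0,0,0],[0.6,-0.005,0.074,0,0,0,0]]]' && python3 -c "
from h import *
p,W=cloud('wrist'); cv2.imwrite('pics/w3.png',p[:,:,::-1])
for b in blobs(p,W,'red',(70,120)): print(b)"
```

```text
time: 3.72
tool_pos: [539.5, 313.4, 94.1]
eef_rot: [179.9, -0.0, -86.4]
ft_force: [0.4, -0.5, 0.5]
grip_width: 51.1
gripper_force: 0.0
([254, 277], 2153, [552.5, 309.9, 100.0, 24.0, 24.1, -51.8])
```

```bash
python3 -m jog '[[[0.6,0,0.003,0,0,0,0],[0.6,0,0.006,0,0,0,0],[0.6,0,0.009,0,0,0,0],[0.6,0,0.0105,0,0,0,0],[0.6,0,0.0105,0,0,0,0]]]' && python3 -c "
from h import *
p,W=cloud('wrist')
for b in blobs(p,W,'red',(70,120)): print(b)"
```

```text
time: 4.18
tool_pos: [534.2, 313.0, 94.1]
eef_rot: [-179.5, 0.1, -86.5]
ft_force: [24.0, 1.7, -12.1]
grip_width: 51.2
gripper_force: 12.1
([251, 275], 2103, [548.8, 309.8, 98.2, 23.6, 24.2, 66.0])
```

```bash
python3 -m jog '[[[0.6,0,-0.012,0,0,0,0],[0.6,0,-0.014,0,0,0,0],[0.6,0,-0.014,-0.04,0,0,0],[0.6,0,-0.014,-0.08,0,0,0],[0.6,0,-0.014,-0.08,0,0,0]]]' && python3 -c "
from h import *
p,W=cloud('wrist')
for b in blobs(p,W,'red',(70,120)): print(b)
p,W=cloud('scene')
for c in('teal','red'):
  for b in blobs(p,W,c,(24,110)): print(b)
go(358,236,130,-93.5)"
```

```text
time: 4.65
tool_pos: [546.8, 314.7, 184.2]
eef_rot: [-179.3, 0.3, -86.4]
ft_force: [0.8, 0.0, 3.9]
grip_width: 51.4
gripper_force: 0.0
([279, 211], 876, [549.5, 310.3, 98.8, 23.6, 24.2, -87.4])
([302, 139], 75, [359.0, 234.2, 35.6, 13.5, 43.3, -2.1])
([287, 165], 90, [406.3, 140.6, 35.7, 13.8, 43.1, -8.7])
([254, 205], 81, [452.1, -10.3, 36.5, 12.1, 42.9, 46.2])
([371, 153], 58, [551.4, 308.0, 97.9, 19.4, 21.6, -53.2])
([217, 215], 222, [431.1, -107.4, 61.0, 31.8, 54.6, 72.0])
GO [0.0669, 0.1912, 0.0463] [-0.2, 0.2, 7.1] rows>= 5
```

```bash
python3 -m jog '[[[0.6,0.067,0.191,0.046,0,0,7],[0.6,0.067,0.191,0.046,0,0,7],[0.6,0.067,0.191,0.046,0,0,7],[0.6,0.067,0.191,0.046,0,0,7],[0.6,0.067,0.191,0.046,0,0,7],[0.6,0.067,0.191,0.046,0,0,7]]]' && python3 -c "
from h import *
p,W=cloud('wrist'); cv2.imwrite('pics/w4.png',p[:,:,::-1])
for b in blobs(p,W,'teal',(24,60)): print(b)
go(358,236,30,-93.5)"
```

```text
time: 5.25
tool_pos: [352.0, 230.9, 124.6]
eef_rot: [179.8, -0.0, -93.3]
ft_force: [0.3, 1.2, -0.7]
grip_width: 51.1
gripper_force: 0.0
([195, 99], 1068, [404.1, 140.7, 37.7, 12.5, 44.6, -10.5])
([273, 225], 890, [357.3, 236.1, 37.8, 11.9, 43.1, -3.3])
GO [-0.0031, -0.0034, 0.0966] [0.1, 0.1, 0.2] rows>= 3
```

View pics/w4.png

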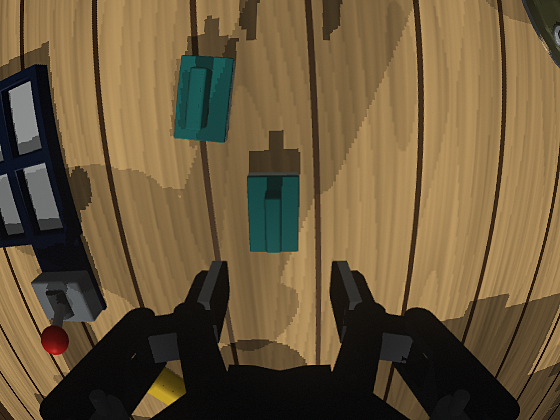

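The insert is at (273,213) below and ahead of the gripper with its ridge upright, and the lever lies over to the robot's side.

```bash
python3 -m jog '[[[0.6,-0.004,-0.005,0.03,0,0,0],[0.6,-0.004,-0.005,0.065,0,0,0],[0.6,-0.004,-0.005,0.065,0,0,0],[0.6,-0.004,-0.005,0.065,0,0,0],[0.6,-0.004,-0.005,0.065,0,0,0],[0.6,-0.004,-0.005,0.065,0,0,0]]]' && python3 -c "
from h import *
p,W=cloud('wrist')
print(sense()['tool_pos'])
for b in blobs(p,W,'teal',(24,60)): print(b)
print(sense()['tool_pos'])
go(357.3,236,30,-93.3)"
```

```text
time: 5.8
tool_pos: [363.8, 239.5, 65.5]
eef_rot: [-179.9, 0.1, -93.4]
ft_force: [-0.2, -0.4, -0.6]
grip_width: 51.5
gripper_force: 0.0
[363.65792775 239.51566859  65.35464539]
([188, 79], 1919, [404.1, 140.8, 37.8, 12.4, 44.5, -10.6])
([292, 248], 1452, [357.2, 235.7, 37.9, 12.0, 42.4, -2.2])
[363.65792775 239.51566859  65.35464539]
GO [0.004, 0.0062, 0.0353] [-0.1, 0.1, -0.1] rows>= 1
```

```bash
python3 -m jog '[[[0.6,0.004,0.006,0.015,0,0,0],[0.6,0.004,0.006,0.034,0,0,0],[0.6,0.004,0.006,0.034,0,0,0],[0.6,0.004,0.006,0.034,0,0,0],[0.1,0.004,0.006,0.034,0,0,0],[0,0.004,0.006,0.034,0,0,0],[0,0.004,0.006,0.034,0,0,0],[0,0.004,0.006,0.034,0,0,0],[0,0.004,0.006,0.034,0,0,0],[0,0.004,0.006,0.034,0,0,0]]]' 50 && python3 -c "
from h import *
import math
t=math.radians(3.9)
for a,b in((-29,40),(29,40),(-29,-40),(29,-40)): print(a,b,round(613.5+a*math.cos(t)-b*math.sin(t),1),round(170.6+a*math.sin(t)+b*math.cos(t),1))
go(581.8,208.5,100,-86.1)"
```

```text
time: 6.68
tool_pos: [357.1, 235.6, 30.6]
eef_rot: [-179.9, 0.1, -93.4]
ft_force: [-0.7, 0.1, 5.8]
grip_width: 10.9
gripper_force: 51.0
-29 40 581.8 208.5
29 40 639.7 212.5
-29 -40 587.3 128.7
29 -40 645.2 132.7
GO [0.0135, -0.226, -0.0691] [-0.1, 0.1, -7.3] rows>= 6
```

```bash
python3 -m jog '[[[0,0,0,-0.04,0,0,0],[0,0,0,-0.07,0,0,0],[0,0.004,-0.04,-0.07,0,0,-2],[0,0.008,-0.08,-0.07,0,0,-5],[0,0.0135,-0.12,-0.07,0,0,-7.3],[0,0.0135,-0.16,-0.07,0,0,-7.3],[0,0.0135,-0.2,-0.07,0,0,-7.3],[0,0.0135,-0.226,-0.07,0,0,-7.3],[0,0.0135,-0.226,-0.07,0,0,-7.3],[0,0.0135,-0.226,-0.07,0,0,-7.3],[0,0.0135,-0.226,-0.07,0,0,-7.3],[0,0.0135,-0.226,-0.07,0,0,-7.3]]]' && python3 -c "
from h import *
p,W=cloud('wrist'); cv2.imwrite('pics/w5.png',p[:,:,::-1]); np.savez('w5.npz',p=p,W=W)
for b in blobs(p,W,'teal',(24,160)): print(b)
for b in blobs(p,W,'navy',(10,26)): print(b)
go(581.8,208.5,50,-86.1)"
```

```text
time: 7.68
tool_pos: [580.6, 208.2, 99.3]
eef_rot: [180.0, 0.0, -86.1]
ft_force: [-0.2, -0.0, -0.6]
grip_width: 10.8
gripper_force: 50.1
([522, 160], 630, [404.8, 140.7, 37.8, 12.6, 43.9, -10.8])
([278, 210], 38, [584.3, 176.6, 82.0, 0.8, 17.9, -84.9])
([280, 253], 5162, [579.8, 235.0, 85.2, 40.0, 117.7, 3.5])
([226, 131], 6864, [621.1, 170.9, 17.9, 101.2, 166.3, 3.8])
([156, 69], 34, [670.8, 105.2, 18.1, 4.5, 8.5, -0.2])
([153, 148], 56, [671.5, 158.5, 17.9, 3.4, 31.2, 5.6])
([319, 197], 117, [555.1, 188.3, 17.8, 8.5, 20.4, 5.7])
([322, 225], 49, [550.8, 209.4, 18.1, 2.2, 20.2, 3.8])
GO [-0.0, -0.0012, 0.0497] [-0.0, 0.0, 0.0] rows>= 2
```

View pics/w5.png

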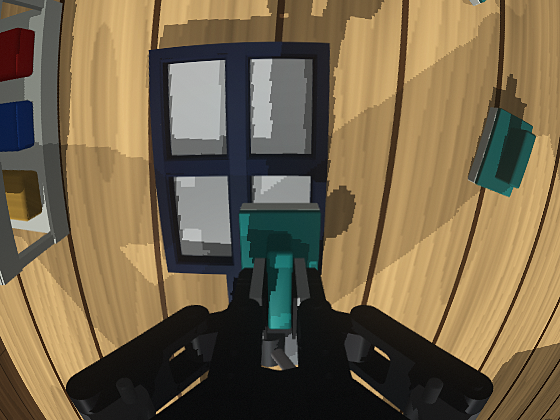

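The insert is held at (280,240) over the near-side pocket, and the tray outline is clear from (150,45) to (330,270).

```bash
cat >> h.py <<'E'
def ext(q,a,lo=.7,hi=99.3):
    t=np.radians(a); u=q@[np.cos(t),np.sin(t)]; v=q@[-np.sin(t),np.cos(t)]
    return np.round([*np.percentile(u,[lo,hi]),*np.percentile(v,[lo,hi])],1)
def uv(x,y,a): t=np.radians(a); return np.round([x*np.cos(t)+y*np.sin(t),-x*np.sin(t)+y*np.cos(t)],1)
def xy(u,v,a): return uv(u,v,-a)
E
python3 - <<'E'
from h import *
f=np.load("w5.npz"); p,W=f["p"],f["W"]
Z=W[...,2]
nav=(cv2.inRange(hsv(p),*MASK["navy"])>0)&(Z>15)&(Z<21)&(W[...,0]>540)&(W[...,0]<690)&(W[...,1]<262)
teal=(cv2.inRange(hsv(p),*MASK["teal"])>0)&(Z>80)&(Z<90)&(W[...,0]>540)
fl=(Z>3)&(Z<9)&(W[...,0]>550)&(W[...,0]<680)&(W[...,1]>80)&(W[...,1]<250)&(hsv(p)[...,1]<60)
for a in(3,3.5,4,4.5):
    print(a,ext(W[nav][:,:2],a),"insert",ext(W[teal][:,:2],a),uv(580.6,208.2,a))
a=3.8
n,l,st,ce=cv2.connectedComponentsWithStats(fl.astype(np.uint8))
for i in range(1,n):
    if st[i,4]>300: print("floor",ce[i].round(),ext(W[l==i][:,:2],a))
E
```

```text
3 [560.6 680.   55.6 220.4] insert [572.1 611.3 145.7 175.4] [590.7 177.5]
3.5 [561.9 680.8  50.1 214.7] insert [573.5 612.7 140.5 170.2] [592.2 172.4]
4 [563.3 681.7  44.6 209. ] insert [574.8 614.1 135.3 165. ] [593.7 167.2]
4.5 [564.8 683.   39.  203.3] insert [576.1 615.4 130.1 159.9] [595.1 162. ]
floor [281. 105.] [571.4 613.9  56.1 122.2]
floor [196. 108.] [631.3 672.6  56.6 122.4]
floor [202. 216.] [631.5 672.8 138.5 203. ]
floor [281. 189.] [571.6 614.1 138.6 158.4]
```

```bash
python3 -m jog '[[[0,0,0.0005,0.025,0,0,0],[0,0,0.0005,0.045,0,0,0],[0,0,0.0005,0.045,0,0,0],[0,0,0.0005,0.045,0,0,0],[0,0,0.0005,0.05,0,0,0],[0,0,0.0005,0.054,0,0,0],[0,0,0.0005,0.058,0,0,0],[0,0,0.0005,0.062,0,0,0],[0,0,0.0005,0.064,0,0,0],[0,0,0.0005,0.064,0,0,0]]]'
```

```text
time: 8.57
tool_pos: [582.2, 208.8, 47.7]
eef_rot: [-179.6, 0.0, -86.0]
ft_force: [-32.1, -4.3, 49.6]
grip_width: 10.8
gripper_force: 57.1
```

```bash
python3 -m jog '[[[0,0,0,-0.025,0,0,0],[0,0,0.002,-0.03,0,0,0],[0,0,0.002,-0.03,0,0,0],[0,0,0.002,-0.03,0,0,0],[0,0,0.002,-0.03,0,0,0],[0,0,0.002,-0.03,0,0,0]]]' && python3 - <<'E'
from h import *
p,W=cloud("wrist");Z=W[...,2];a=3.8
s=sense(); z0=s["tool_pos"][2]-31+16
teal=(cv2.inRange(hsv(p),*MASK["teal"])>0)&(abs(Z-z0)<4)&(W[...,0]>540)
print("lid",z0,np.median(Z[teal]),ext(W[teal][:,:2],a),"tcp",uv(*s["tool_pos"][:2],a),s["tool_pos"],s["eef_rot"])
nav=(cv2.inRange(hsv(p),*MASK["navy"])>0)&(Z>15)&(Z<21)&(W[...,0]>540)&(W[...,0]<690)&(W[...,1]<262)
print("tray",ext(W[nav][:,:2],a))
q=W[teal]; A=np.c_[q[:,:2]-q[:,:2].mean(0),np.ones(len(q))]; print("slope",np.linalg.lstsq(A,q[:,2],rcond=None)[0])
cv2.imwrite('pics/w6.png',p[:,:,::-1])
E
```

```text
time: 9.07
tool_pos: [578.3, 207.4, 63.7]
eef_rot: [179.9, -0.1, -86.1]
ft_force: [-0.8, 0.5, -0.7]
grip_width: 11.1
gripper_force: 50.2
lid 48.8464203680657 49.032479975586945 [571.8 611.1 136.8 166.6] tcp [590.9 168.6] [578.40875584 207.43042201  63.84642037] [ 1.79886183e+02 -5.80041816e-02 -8.61427059e+01]
tray [562.6 681.4  46.8 211. ]
slope [-5.46866713e-03  9.10276176e-03  4.90158331e+01]
```

View pics/w6.png

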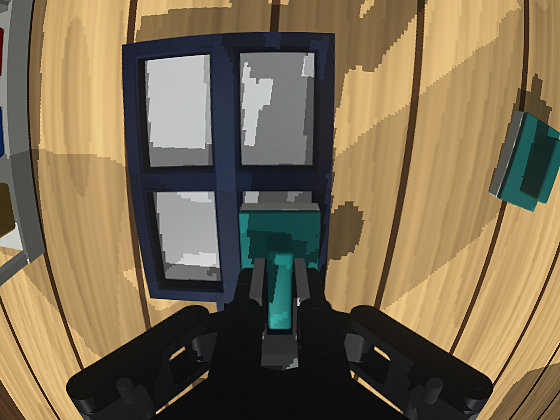

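The insert is above its pocket and slightly towards the robot. The jam was 2 mm of settling error towards +x. I'll correct, settle and check before pressing.

```bash
python3 -m jog '[[[0,-0.0005,-0.0015,0.009,0,0,0],[0,-0.0005,-0.0015,0.009,0,0,0],[0,-0.0005,-0.0015,0.009,0,0,0],[0,-0.0005,-0.0015,0.009,0,0,0],[0,-0.0005,-0.0015,0.009,0,0,0]]]' && python3 - <<'E'
from h import *
s=sense(); print(uv(*s["tool_pos"][:2],3.8),"want 592.4 169.1",s["tool_pos"][2])
E
```

```text
time: 9.53
tool_pos: [580.4, 208.4, 56.3]
eef_rot: [180.0, -0.0, -86.1]
ft_force: [-0.1, -0.3, -0.8]
grip_width: 11.1
gripper_force: 50.1
[592.9 169.5] want 592.4 169.1 56.27152616928556
```

```bash
python3 -m jog '[[[0,0,0.0005,0.003,0,0,0],[0,0,0.0005,0.006,0,0,0],[0,0,0.0005,0.009,0,0,0],[0,0,0.0005,0.012,0,0,0],[0,0,0.0005,0.015,0,0,0],[0,0,0.0005,0.018,0,0,0],[0,0,0.0005,0.02,0,0,0],[0,0,0.0005,0.02,0,0,0]]]'
```

```text
time: 10.2
tool_pos: [579.9, 208.4, 36.6]
eef_rot: [-180.0, -0.0, -86.1]
ft_force: [-1.7, -0.2, 1.6]
grip_width: 11.1
gripper_force: 50.4
```

```bash
python3 -m jog '[[[0.4,0,0,0,0,0,0],[0.4,0,0,0,0,0,0],[0.4,0,0,0,0,0,0],[0.4,0,0,-0.03,0,0,0],[0.4,0,0,-0.065,0,0,0],[0.4,0,0,-0.065,0,0,0],[0.4,0,0,-0.065,0,0,0],[0.4,0,0,-0.065,0,0,0]]]' && python3 -c "
from h import *
p,W=cloud('wrist')
for b in blobs(p,W,'teal',(15,60)): print(b)
p,W=cloud('scene')
for b in blobs(p,W,'teal',(15,60)): print(b)
go(404.3,140.8,66,-100.7)"
```

```text
time: 10.87
tool_pos: [579.8, 208.5, 101.3]
eef_rot: [-180.0, 0.0, -86.1]
ft_force: [0.7, 0.6, -0.8]
grip_width: 34.3
gripper_force: 0.0
([504, 153], 2111, [404.8, 140.8, 16.4, 40.4, 63.7, -10.5])
([279, 220], 4785, [580.5, 210.0, 22.2, 40.2, 67.2, 4.3])
([287, 168], 191, [406.7, 139.8, 21.7, 36.8, 63.2, -12.8])
([348, 195], 302, [579.5, 210.2, 22.8, 43.2, 65.1, 3.8])
([254, 208], 201, [451.9, -10.4, 18.2, 37.6, 64.0, 48.9])
GO [0.0554, 0.179, 0.0343] [0.1, -0.0, 14.6] rows>= 5
```

```bash
python3 -m jog '[[[0.6,0.011,0.04,0,0,0,4],[0.6,0.022,0.08,0.01,0,0,8],[0.6,0.034,0.12,0.02,0,0,11],[0.6,0.045,0.15,0.03,0,0,14.6],[0.6,0.0554,0.179,0.034,0,0,14.6],[0.6,0.0554,0.179,0.034,0,0,14.6],[0.6,0.0554,0.179,0.034,0,0,14.6],[0.6,0.0554,0.179,0.034,0,0,14.6],[0.6,0.0554,0.179,0.034,0,0,14.6]]]' && python3 -c "
from h import *
p,W=cloud('wrist')
for b in blobs(p,W,'teal',(24,60)): print(b)
go(404.3,140.8,30.6,-100.6)"
```

```text
time: 11.72
tool_pos: [405.6, 141.4, 67.4]
eef_rot: [180.0, -0.0, -100.7]
ft_force: [1.0, 0.3, -0.7]
grip_width: 51.3
gripper_force: 0.0
([156, 11], 1044, [448.3, -8.7, 37.6, 12.0, 40.3, 45.9])
([283, 252], 1413, [404.1, 140.7, 37.8, 12.0, 43.0, -11.2])
([74, 350], 180, [581.0, 198.0, 43.8, 11.2, 21.4, -0.5])
GO [0.0007, 0.0011, 0.0366] [0.0, -0.0, -0.1] rows>= 1
```

```bash
python3 -m jog '[[[0.6,0.001,0.001,0.015,0,0,0],[0.6,0.001,0.001,0.0365,0,0,0],[0.6,0.001,0.001,0.0365,0,0,0],[0.6,0.001,0.001,0.0365,0,0,0],[0,0.001,0.001,0.0365,0,0,0],[0,0.001,0.001,0.0365,0,0,0],[0,0.001,0.001,0.0365,0,0,0],[0,0.001,0.001,0.0365,0,0,0],[0,0.001,0.001,0.0365,0,0,0],[0,0.001,0.001,0.0365,0,0,0]]]' 50 && python3 -c "
from h import *
go(585.2,128.6,75,-86.1)"
```

```text
time: 12.6
tool_pos: [404.5, 140.7, 32.0]
eef_rot: [-179.9, 0.1, -100.7]
ft_force: [0.2, 0.5, 4.3]
grip_width: 10.7
gripper_force: 51.7
GO [-0.0218, -0.1799, -0.0427] [-0.1, 0.1, -14.6] rows>= 5
```

```bash
python3 -m jog '[[[0,0,0,-0.03,0,0,0],[0,-0.002,-0.02,-0.043,0,0,-2],[0,-0.007,-0.06,-0.043,0,0,-6],[0,-0.012,-0.1,-0.043,0,0,-10],[0,-0.018,-0.14,-0.043,0,0,-14.6],[0,-0.0218,-0.18,-0.043,0,0,-14.6],[0,-0.0218,-0.18,-0.043,0,0,-14.6],[0,-0.0218,-0.18,-0.043,0,0,-14.6],[0,-0.0218,-0.18,-0.043,0,0,-14.6],[0,-0.0218,-0.18,-0.043,0,0,-14.6]]]' && cat >> h.py <<'E'
def held(a=3.8):
    p,W=cloud("wrist");Z=W[...,2]; s=sense(); z0=s["tool_pos"][2]-31+16
    m=(cv2.inRange(hsv(p),*MASK["teal"])>0)&(abs(Z-z0)<4)&(np.hypot(W[...,0]-s["tool_pos"][0],W[...,1]-s["tool_pos"][1])<60)
    e=ext(W[m][:,:2],a); t=uv(*s["tool_pos"][:2],a)
    print("lid z",np.median(Z[m]),z0,"u",e[:2],(e[0]+e[1])/2,"vmin",e[2],"v~",e[2]+31.8,"tcp uv",t,s["tool_pos"],"grip",s["grip_width"],cv2.minAreaRect(W[m][:,:2].astype(np.float32)))
    return p,W
E
python3 - <<'E'
from h import *
held()
E
```

```text
time: 13.43
tool_pos: [584.0, 128.3, 74.3]
eef_rot: [-180.0, 0.0, -86.1]
ft_force: [0.5, 1.2, -0.5]
grip_width: 10.8
gripper_force: 50.9
lid z 58.21290403155034 59.81954947955215 u [572.4 611.6] 592.0 vmin 57.2 v~ 89.0 tcp uv [591.3  89.5] [584.07554609 128.45303542  74.81954948] grip 10.475022232434208 ((585.7818603515625, 112.41570281982422), (40.14722442626953, 33.1848030090332), 3.0064029693603516)
```

```bash
python3 -m jog '[[[0,-0.0005,-0.001,0.016,0,0,0],[0,-0.0005,-0.001,0.016,0,0,0],[0,-0.0005,-0.001,0.016,0,0,0],[0,-0.0005,-0.001,0.016,0,0,0],[0,-0.0005,-0.001,0.016,0,0,0]]]' && python3 - <<'E'
from h import *
held()
E
```

```text
time: 13.9
tool_pos: [585.9, 129.0, 59.2]
eef_rot: [-179.9, 0.0, -86.1]
ft_force: [0.3, -0.2, -0.4]
grip_width: 10.6
gripper_force: 50.8
lid z 43.082551825246 43.996031570597125 u [574.3 613.4] 593.8499999999999 vmin 57.7 v~ 89.5 tcp uv [593.2  89.8] [585.91069328 128.95254327  58.99603157] grip 10.669273906422246 ((585.8211669921875, 142.682861328125), (39.948463439941406, 92.45413208007812), 3.5624561309814453)
```

```bash
python3 -m jog '[[[0,0,0.001,0,0,0,0],[0,0,0.001,0.003,0,0,0],[0,0,0.001,0.006,0,0,0],[0,0,0.001,0.009,0,0,0],[0,0,0.001,0.012,0,0,0],[0,0,0.001,0.015,0,0,0],[0,0,0.001,0.018,0,0,0],[0,0,0.001,0.0205,0,0,0],[0,0,0.001,0.022,0,0,0],[0,0,0.001,0.022,0,0,0]]]'
```

```text
time: 14.78
tool_pos: [584.9, 128.5, 37.9]
eef_rot: [-180.0, -0.0, -86.1]
ft_force: [-7.0, -1.1, 10.1]
grip_width: 10.4
gripper_force: 52.4
```

```bash
python3 -m jog '[[[0.4,0,0,0,0,0,0],[0.4,0,0,0,0,0,0],[0.4,0,0,0,0,0,0],[0.4,0,0,-0.03,0,0,0],[0.4,0,0,-0.065,0,0,0],[0.4,0,0,-0.065,0,0,0],[0.4,0,0,-0.065,0,0,0],[0.4,0,0,-0.065,0,0,0]]]' && python3 -c "
from h import *
p,W=cloud('wrist')
for b in blobs(p,W,'teal',(15,60)): print(b)
p,W=cloud('scene')
for b in blobs(p,W,'teal',(15,60)): print(b)
for b in blobs(p,W,'red',(15,110)): print(b)
go(451.8,-10,75,-42.5)"
```

```text
time: 15.45
tool_pos: [584.6, 128.8, 100.4]
eef_rot: [180.0, 0.0, -86.1]
ft_force: [-0.1, -0.0, -0.7]
grip_width: 34.1
gripper_force: 0.0
([474, 53], 3295, [451.2, -10.0, 17.2, 39.9, 63.9, 44.8])
([279, 221], 4706, [585.4, 129.8, 22.2, 39.9, 67.1, 3.8])
([278, 315], 2713, [580.2, 214.0, 22.2, 39.9, 74.5, 4.0])
([351, 198], 105, [593.4, 210.1, 21.5, 14.7, 64.9, 0.5])
([254, 208], 205, [451.8, -11.2, 18.6, 36.8, 63.3, 47.4])
([327, 213], 317, [584.6, 130.3, 22.7, 42.3, 68.4, 2.7])
([371, 153], 61, [550.9, 308.5, 97.2, 18.8, 20.3, -10.1])
([217, 215], 201, [430.0, -107.3, 60.6, 31.6, 55.9, 74.6])
GO [0.1292, 0.1412, 0.0247] [0.1, 0.0, -43.6] rows>= 7
```

```bash
python3 -m jog '[[[0.6,0.025,0.028,0,0,0,-7],[0.6,0.05,0.056,0,0,0,-14],[0.6,0.075,0.084,0.01,0,0,-21],[0.6,0.1,0.11,0.02,0,0,-28],[0.6,0.12,0.13,0.024,0,0,-35],[0.6,0.129,0.141,0.024,0,0,-42],[0.6,0.129,0.141,0.024,0,0,-43.6],[0.6,0.129,0.141,0.024,0,0,-43.6],[0.6,0.129,0.141,0.024,0,0,-43.6],[0.6,0.129,0.141,0.024,0,0,-43.6],[0.6,0.129,0.141,0.024,0,0,-43.6]]]' && python3 -c "
from h import *
p,W=cloud('wrist')
for b in blobs(p,W,'teal',(24,60)): print(b)
go(451.5,-10,31,-44)"
```

```text
time: 16.47
tool_pos: [452.8, -9.3, 76.4]
eef_rot: [180.0, 0.0, -42.6]
ft_force: [0.7, 0.0, -0.2]
grip_width: 51.5
gripper_force: 0.0
([284, 249], 1269, [450.4, -11.0, 37.8, 12.1, 43.5, 45.7])
([17, 237], 497, [585.5, 129.0, 43.9, 11.8, 44.7, 3.2])
([1, 292], 66, [576.3, 201.7, 43.7, 5.9, 31.4, 15.0])
GO [-0.0004, 0.0013, 0.0454] [0.0, 0.0, 1.5] rows>= 2
```

```bash
python3 -m jog '[[[0.6,-0.0005,0.0028,0.015,0,0,1.6],[0.6,-0.0005,0.0028,0.045,0,0,1.6],[0.6,-0.0005,0.0028,0.045,0,0,1.6],[0.6,-0.0005,0.0028,0.045,0,0,1.6],[0,-0.0005,0.0028,0.045,0,0,1.6],[0,-0.0005,0.0028,0.045,0,0,1.6],[0,-0.0005,0.0028,0.045,0,0,1.6],[0,-0.0005,0.0028,0.045,0,0,1.6],[0,-0.0005,0.0028,0.045,0,0,1.6],[0,-0.0005,0.0028,0.045,0,0,1.6]]]' 50 && python3 -c "
from h import *
go(643,132.5,76,-86.1)"
```

```text
time: 17.35
tool_pos: [451.4, -11.0, 33.3]
eef_rot: [-179.9, -0.1, -44.1]
ft_force: [-0.4, 1.6, 6.1]
grip_width: 10.8
gripper_force: 51.7
GO [0.0377, -0.2365, -0.0421] [-0.1, -0.0, 42.0] rows>= 6
```

```bash
python3 -m jog '[[[0,0,0,-0.03,0,0,0],[0,0.005,-0.03,-0.045,0,0,7],[0,0.011,-0.07,-0.045,0,0,14],[0,0.018,-0.11,-0.045,0,0,21],[0,0.024,-0.15,-0.045,0,0,28],[0,0.03,-0.19,-0.045,0,0,35],[0,0.0377,-0.2365,-0.045,0,0,42],[0,0.0377,-0.2365,-0.045,0,0,42],[0,0.0377,-0.2365,-0.045,0,0,42],[0,0.0377,-0.2365,-0.045,0,0,42],[0,0.0377,-0.2365,-0.045,0,0,42]]]' && python3 - <<'E'
from h import *
held()
E
```

```text
time: 18.27
tool_pos: [641.6, 131.6, 76.9]
eef_rot: [180.0, 0.0, -86.1]
ft_force: [-0.0, -0.4, -1.6]
grip_width: 10.4
gripper_force: 50.8
lid z 59.51752984082087 62.49349937581901 u [630.  669.1] 649.55 vmin 58.2 v~ 90.0 tcp uv [648.9  88.7] [641.63686177 131.55042563  77.49349938] grip 10.710960803435704 ((643.191162109375, 116.66156005859375), (39.91387176513672, 31.793193817138672), 3.618060827255249)
```

```bash
python3 -m jog '[[[0,0.0008,-0.0008,0.017,0,0,0],[0,0.0008,-0.0008,0.017,0,0,0],[0,0.0008,-0.0008,0.017,0,0,0],[0,0.0008,-0.0008,0.017,0,0,0],[0,0.0008,-0.0008,0.017,0,0,0]]]' && python3 - <<'E'
from h import *
held()
E
```

```text
time: 18.73
tool_pos: [643.3, 131.4, 61.2]
eef_rot: [-179.9, 0.0, -86.1]
ft_force: [-0.5, 0.4, 0.2]
grip_width: 10.4
gripper_force: 50.9
lid z 43.75436461273671 46.02613556750262 u [591.6 670.8] 631.2 vmin 57.9 v~ 89.7 tcp uv [650.6  88.5] [643.31411237 131.46035302  61.02613557] grip 10.255398434793463 ((624.73974609375, 121.83039855957031), (42.4666633605957, 87.48661804199219), 78.17869567871094)
```

```bash
python3 -m jog '[[[0,0,0.0003,0.003,0,0,0],[0,0,0.0003,0.006,0,0,0],[0,0,0.0003,0.009,0,0,0],[0,0,0.0003,0.012,0,0,0],[0,0,0.0003,0.015,0,0,0],[0,0,0.0003,0.018,0,0,0],[0,0,0.0003,0.0205,0,0,0],[0,0,0.0003,0.0225,0,0,0],[0,0,0.0003,0.0225,0,0,0]]]'
```

```text
time: 19.53
tool_pos: [642.9, 131.4, 39.3]
eef_rot: [-180.0, -0.0, -86.1]
ft_force: [-5.1, 0.0, 8.4]
grip_width: 10.9
gripper_force: 52.1
```

```bash
python3 -m jog '[[[0.4,0,0,0,0,0,0],[0.4,0,0,0,0,0,0],[0.4,0,0,0,0,0,0],[0.4,0,0,-0.03,0,0,0],[0.4,0,0,-0.07,0,0,0],[0.4,0,0,-0.1,0,0,0],[0.4,0,0,-0.1,0,0,0],[0.4,0,0,-0.1,0,0,0]]]' && python3 -c "
from h import *
p,W=cloud('wrist')
for b in blobs(p,W,'teal',(15,60)): print(b)
go(599,-147.7,135,-92.9)"
```

```text
time: 20.2
tool_pos: [643.9, 131.9, 140.0]
eef_rot: [-179.7, 0.1, -86.1]
ft_force: [-0.6, 0.2, -1.0]
grip_width: 34.7
gripper_force: 0.0
([281, 204], 3517, [643.3, 133.4, 22.2, 39.8, 65.1, 3.6])
([349, 205], 3339, [587.3, 130.5, 22.3, 40.4, 66.6, 3.7])
([354, 274], 798, [577.8, 203.0, 22.1, 37.2, 52.7, 4.6])
GO [0.2758, 0.0626, 0.0022] [-0.0, 0.1, 6.8] rows>= 7
```

```bash
python3 -m jog '[[[1,0.04,0.009,0,0,0,1],[1,0.08,0.018,0,0,0,2],[1,0.12,0.027,0,0,0,3],[1,0.16,0.036,0,0,0,4],[1,0.2,0.045,0,0,0,5],[1,0.24,0.054,0,0,0,6.8],[1,0.276,0.062,0,0,0,6.8],[1,0.276,0.062,0,0,0,6.8],[1,0.276,0.062,0,0,0,6.8],[1,0.276,0.062,0,0,0,6.8],[1,0.276,0.062,0,0,0,6.8]]]' && python3 -c "
from h import *
p,W=cloud('wrist'); cv2.imwrite('pics/w7.png',p[:,:,::-1])
for c in('blue','yellow','green'):
  for b in blobs(p,W,c,(60,75)): print(c,b)
for b in blobs(p,W,'orange',(35,55)): print('orange',b)
go(599,-147.7,53,-92.9)"
```

```text
time: 21.17
tool_pos: [599.4, -147.2, 136.2]
eef_rot: [179.9, 0.0, -92.9]
ft_force: [0.9, -0.0, -0.5]
grip_width: 85.7
gripper_force: 0.0
blue ([279, 227], 3665, [599.8, -147.8, 66.9, 33.2, 55.4, 87.5])
yellow ([282, 172], 4320, [596.3, -185.2, 66.9, 32.8, 55.8, 87.1])
green ([280, 115], 4784, [595.5, -222.1, 66.9, 33.4, 55.7, 87.0])
orange ([280, 263], 575, [601.3, -108.2, 44.9, 5.8, 75.7, 86.8])
GO [0.0007, 0.0004, 0.0835] [0.1, 0.0, 0.1] rows>= 3
```

View pics/w7.png

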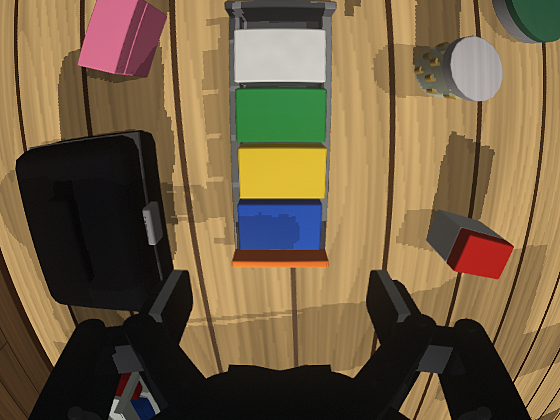

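The picture shows the row from grey end to orange as white (280,55), green (280,115), yellow (282,172), blue (279,227), then the orange wall (280,263). The red box is at (475,250), the reel case at (85,220), the jar at (475,70) and the pink look-alike at (122,35).

```bash
python3 -m jog '[[[0.82,0,0,0,0,0,0],[0.82,0,0,0,0,0,0],[0.82,0,0,0,0,0,0]]]' && python3 -c "
from h import *
p,W=cloud('scene'); 
m=(W[...,2]>60)&(W[...,2]<100)&(W[...,1]>-240)&(W[...,1]<-100)&(W[...,0]>632)&(W[...,0]<760)
q=W[m]; print('reel',q.min(0),np.percentile(q[:,0],[1,5]))
go(599.8,-147.8,56,-93)"
```

```text
time: 21.47
tool_pos: [599.7, -147.4, 137.2]
eef_rot: [180.0, 0.0, -92.9]
ft_force: [-0.4, -0.0, 0.3]
grip_width: 69.9
gripper_force: 0.0
reel [ 701.44770909 -217.50626967   60.88501397] [703.57377872 707.09035813]
GO [0.0002, -0.0002, 0.0813] [0.0, 0.0, 0.1] rows>= 2
```

```bash
python3 -m jog '[[[0.82,0,0,0.04,0,0,0],[0.82,0,0,0.08,0,0,0],[0.82,0,0,0.083,0,0,0],[0.82,0,0,0.083,0,0,0],[0.82,0,0,0.083,0,0,0],[0.5,0,0,0.083,0,0,0],[0.5,0,0,0.083,0,0,0],[0.5,0,0,0.083,0,0,0],[0.5,0,0,0.083,0,0,0]]]' 30
```

```text
time: 22.27
tool_pos: [600.7, -148.4, 57.9]
eef_rot: [-179.8, -0.0, -92.9]
ft_force: [-3.9, 0.7, 6.1]
grip_width: 55.2
gripper_force: 33.1
```

```bash
python3 -m jog '[[[0.5,0.003,0,0,0,0,0],[0.5,0.006,0,0,0,0,0],[0.5,0.009,0,0,0,0,0],[0.5,0.012,0,0,0,0,0],[0.5,0.015,0,0,0,0,0],[0.5,0.018,0,0,0,0,0],[0.5,0.021,0,0,0,0,0],[0.5,0.024,0,0,0,0,0],[0.5,0.024,0,0,0,0,0]]]'; python3 -m jog '[[[0.8,0,0,0,0,0,0],[0.8,0,0,0,0,0,0],[0.8,0,0,0,0,0,0],[0.8,0,0,-0.04,0,0,0],[0.8,0,0,-0.08,0,0,0],[0.8,0,0,-0.08,0,0,0],[0.8,0,0,-0.08,0,0,0],[0.8,0,0,-0.08,0,0,0]]]' && python3 -c "
from h import *
p,W=cloud('wrist'); cv2.imwrite('pics/w8.png',p[:,:,::-1])
for c in('blue','yellow','green'):
  for b in blobs(p,W,c,(60,75)): print(c,b)
for b in blobs(p,W,'orange',(35,55)): print('orange',b)
for b in blobs(p,W,'red',(50,75)): print('red',b)
go(430,-107.3,135,-104)"
```

```text
time: 23.02
tool_pos: [599.8, -170.8, 58.2]
eef_rot: [-179.7, 0.1, -92.9]
ft_force: [-5.1, 7.2, 9.1]
grip_width: 55.3
gripper_force: 35.4
time: 23.68
tool_pos: [598.4, -172.1, 134.5]
eef_rot: [-180.0, 0.0, -93.0]
ft_force: [-0.2, -0.4, -1.7]
grip_width: 68.3
gripper_force: 0.0
blue ([278, 257], 3272, [601.0, -151.1, 67.0, 33.4, 55.3, 87.5])
yellow ([283, 209], 4036, [595.6, -185.7, 66.9, 33.6, 56.0, 87.3])
green ([281, 154], 4602, [595.4, -222.1, 66.9, 33.4, 55.6, 87.4])
orange ([280, 291], 530, [601.5, -108.0, 44.9, 6.9, 74.5, 87.1])
red ([477, 281], 1805, [429.0, -107.1, 61.9, 34.8, 56.9, 72.5])
red ([451, 280], 43, [456.7, -110.6, 54.7, 2.0, 13.6, -18.5])
GO [-0.0561, 0.171, -0.0014] [0.1, 0.0, 11.1] rows>= 5
```

The drag slipped, and blue moved only 3 mm. I'll grip it again lower, harder and centred in the channel.

```bash
python3 -c "
from h import *
go(599.3,-151,54,-93)"; python3 -m jog '[[[0.8,-0.021,-0.002,0,0,0,0],[0.8,-0.021,-0.002,0,0,0,0],[0.8,-0.021,-0.002,0,0,0,0],[0.8,-0.021,-0.002,0.04,0,0,0],[0.8,-0.021,-0.002,0.08,0,0,0],[0.8,-0.021,-0.002,0.081,0,0,0],[0.8,-0.021,-0.002,0.081,0,0,0],[0.8,-0.021,-0.002,0.081,0,0,0],[0.5,-0.021,-0.002,0.081,0,0,0],[0.5,-0.021,-0.002,0.081,0,0,0],[0.5,-0.021,-0.002,0.081,0,0,0],[0.5,-0.021,-0.002,0.081,0,0,0]]]' 90
```

```text
GO [-0.0211, -0.0004, 0.0794] [0.1, 0.0, 0.1] rows>= 2
time: 24.73
tool_pos: [600.8, -152.0, 57.3]
eef_rot: [180.0, -0.1, -92.9]
ft_force: [-10.7, 1.6, 8.2]
grip_width: 53.9
gripper_force: 97.2
```

```bash
python3 -m jog '[[[0.5,0,0.001,-0.002,0,0,0],[0.5,0,0.0015,-0.003,0,0,0],[0.5,0.003,0.0015,-0.003,0,0,0],[0.5,0.006,0.0015,-0.003,0,0,0],[0.5,0.01,0.0015,-0.003,0,0,0],[0.5,0.014,0.0015,-0.003,0,0,0],[0.5,0.018,0.0015,-0.003,0,0,0],[0.5,0.022,0.0015,-0.003,0,0,0],[0.5,0.024,0.0015,-0.003,0,0,0],[0.5,0.024,0.0015,-0.003,0,0,0],[0.5,0.024,0.0015,-0.003,0,0,0]]]'; python3 -c "
from h import *
p,W=cloud('scene')
for c in('blue','yellow','green'):
  for b in blobs(p,W,c,(60,80)): print(c,b)"
```

```text
time: 25.65
tool_pos: [599.4, -175.3, 57.3]
eef_rot: [-179.9, -0.0, -92.9]
ft_force: [-0.7, 4.0, 4.2]
grip_width: 53.7
gripper_force: 96.6
blue ([230, 281], 53, [598.8, -186.4, 66.4, 6.3, 49.7, 88.4])
yellow ([222, 285], 326, [595.5, -207.7, 66.2, 33.5, 56.1, 85.4])
green ([209, 295], 335, [596.0, -241.9, 66.3, 31.8, 57.2, 87.3])
```

```bash
python3 -m jog '[[[0.8,0,0,0,0,0,0],[0.8,0,0,0,0,0,0],[0.8,0,0,0,0,0,0],[0.8,0,0,-0.04,0,0,0],[0.8,0,0,-0.08,0,0,0],[0.8,0,0,-0.08,0,0,0],[0.8,0,0,-0.08,0,0,0],[0.8,0,0,-0.08,0,0,0]]]' && python3 -c "
from h import *
p,W=cloud('wrist'); cv2.imwrite('pics/w8.png',p[:,:,::-1])
for c in('blue','yellow','green'):
  for b in blobs(p,W,c,(60,75)): print(c,b)
for b in blobs(p,W,'orange',(35,55)): print('orange',b)
for b in blobs(p,W,'red',(50,75)): print('red',b)
m=(W[...,2]>65)&(W[...,2]<69)&(W[...,0]>560)&(W[...,0]<640)&(W[...,1]<-250)
print('white',ext(W[m][:,:2],-3))
go(430,-107.3,135,-104)"
```

```text
time: 26.37
tool_pos: [598.4, -175.2, 135.9]
eef_rot: [180.0, 0.0, -93.0]
ft_force: [-0.4, -0.3, -1.0]
grip_width: 68.5
gripper_force: 0.0
blue ([278, 230], 3647, [599.8, -173.8, 67.0, 33.2, 55.3, 87.2])
yellow ([284, 180], 4297, [594.5, -207.4, 66.9, 33.9, 55.8, 87.2])
green ([281, 128], 4727, [594.4, -241.8, 67.0, 33.3, 55.6, 87.2])
orange ([281, 293], 524, [601.4, -107.9, 44.9, 6.5, 75.3, 86.9])
red ([474, 283], 1879, [429.5, -107.5, 61.8, 34.7, 56.4, 73.9])
white [ 579.4  634.2 -260.6 -218.4]
GO [-0.0591, 0.1713, 0.0003] [0.1, 0.0, 11.1] rows>= 5
```

```bash
python3 -m jog '[[[0.82,-0.012,0.035,0,0,0,2],[0.82,-0.024,0.07,0,0,0,5],[0.82,-0.036,0.105,0,0,0,8],[0.82,-0.048,0.14,0,0,0,13],[0.82,-0.059,0.171,0,0,0,13.5],[0.82,-0.059,0.171,0.03,0,0,13.5],[0.82,-0.059,0.171,0.03,0,0,13.5],[0.82,-0.059,0.171,0.03,0,0,13.5],[0.82,-0.059,0.171,0.03,0,0,13.5]]]' && python3 -c "
from h import *
p,W=cloud('wrist'); cv2.imwrite('pics/w9.png',p[:,:,::-1])
for b in blobs(p,W,'red',(57,68)): print('red',b)
go(429.5,-107.3,45,-106.5)"
```

```text
time: 27.17
tool_pos: [431.0, -107.9, 106.3]
eef_rot: [179.9, -0.1, -106.4]
ft_force: [0.8, -0.5, 0.3]
grip_width: 70.1
gripper_force: 0.0
red ([284, 243], 4561, [428.6, -106.9, 61.9, 33.8, 55.8, 73.4])
GO [-0.0001, 0.0019, 0.0616] [0.0, -0.1, 0.0] rows>= 2
```

View pics/w9.png

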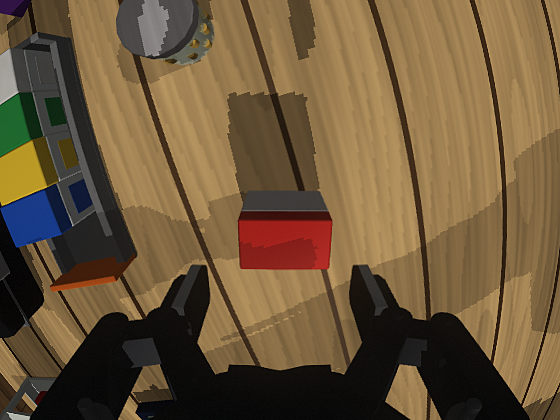

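The red box is at (285,240), squarely between the fingers. The rack at left shows the freed slot between blue (40,210) and the orange wall (95,275).

```bash
python3 -m jog '[[[0.82,0,0.0025,0.03,0,0,0],[0.82,0,0.0025,0.06,0,0,0],[0.82,0,0.0025,0.06,0,0,0],[0.82,0,0.0025,0.06,0,0,0],[0.5,0,0.0025,0.06,0,0,0],[0.5,0,0.0025,0.06,0,0,0],[0.5,0,0.0025,0.06,0,0,0],[0.5,0,0.0025,0.06,0,0,0],[0.5,0,0.0025,0.06,0,0,0]]]' 70; python3 -c "
from h import *
go(600,-134,130,-93)"
```

```text
time: 27.97
tool_pos: [430.1, -106.9, 48.9]
eef_rot: [-179.8, 0.0, -106.4]
ft_force: [-0.2, 0.5, 6.8]
grip_width: 54.7
gripper_force: 76.7
GO [-0.022, -0.171, -0.0804] [-0.2, 0.0, -13.4] rows>= 5
```

```bash
python3 -m jog '[[[0.5,0,0,-0.04,0,0,0],[0.5,0,0,-0.082,0,0,0],[0.5,0,0,-0.085,0,0,0],[0.5,-0.005,-0.04,-0.085,0,0,-4],[0.5,-0.011,-0.08,-0.085,0,0,-8],[0.5,-0.016,-0.12,-0.085,0,0,-12],[0.5,-0.02,-0.155,-0.085,0,0,-13.4],[0.5,-0.022,-0.171,-0.085,0,0,-13.4],[0.5,-0.022,-0.171,-0.085,0,0,-13.4],[0.5,-0.022,-0.171,-0.085,0,0,-13.4],[0.5,-0.022,-0.171,-0.085,0,0,-13.4],[0.5,-0.022,-0.171,-0.085,0,0,-13.4]]]'; python3 -c "
from h import *
p,W=cloud('wrist'); cv2.imwrite('pics/w10.png',p[:,:,::-1])
for b in blobs(p,W,'red',(120,170)): print('red',b)
for b in blobs(p,W,'blue',(60,75)): print('blue',b)
go(600,-134,85,-93)"
```

```text
time: 28.97
tool_pos: [598.2, -133.8, 131.8]
eef_rot: [-180.0, 0.0, -93.0]
ft_force: [-0.8, 0.6, -1.5]
grip_width: 54.6
gripper_force: 75.8
red ([279, 290], 9236, [599.0, -134.2, 144.7, 35.2, 56.2, 86.7])
blue ([275, 171], 4324, [599.9, -173.7, 66.9, 33.2, 55.3, 86.9])
GO [0.0001, -0.0017, 0.047] [-0.1, 0.0, -0.0] rows>= 2
```

View pics/w10.png

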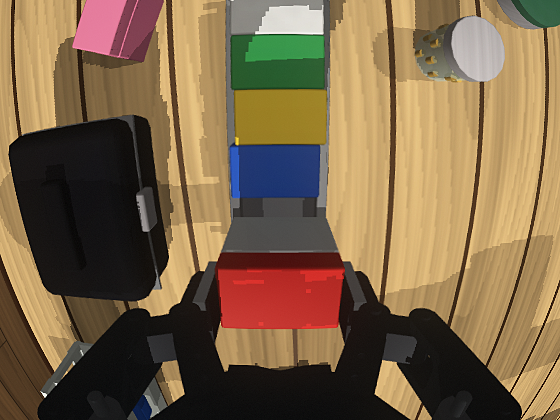

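The red box is held upright at (280,290) over the free slot, with blue next to it at (275,171).

```bash
python3 -m jog '[[[0.5,0,-0.001,0.03,0,0,0],[0.5,0,-0.001,0.048,0,0,0],[0.5,0,-0.001,0.048,0,0,0],[0.5,0,-0.001,0.048,0,0,0],[0.5,0,-0.001,0.048,0,0,0],[0.5,0,-0.001,0.048,0,0,0]]]'; python3 -c "
from h import *
p,W=cloud('wrist')
for b in blobs(p,W,'red',(80,120)): print('red',b)
q=W[(W[...,2]>21)&(W[...,2]<25)&(abs(W[...,0]-600)<50)&(W[...,1]>-300)&(W[...,1]<-120)]
print('rails',len(q),ext(q[:,:2],-3),'red u',uv(600,-134,-3))
for b in blobs(p,W,'blue',(60,75)): print('blue',b)
"
```

```text
time: 29.52
tool_pos: [600.6, -134.2, 85.7]
eef_rot: [-179.8, -0.0, -93.0]
ft_force: [-0.7, 0.1, -0.7]
grip_width: 54.4
gripper_force: 75.8
red ([279, 290], 9226, [601.1, -134.5, 98.5, 35.3, 55.7, 87.1])
rails 1694 [ 568.3  644.4 -248.8  -95.3] red u [ 606.2 -102.4]
blue ([276, 163], 568, [596.3, -188.7, 66.9, 3.5, 49.6, 88.3])
```

```bash
python3 -m jog '[[[0.5,0,0.001,0,0,0,0],[0.5,0,0.001,0.005,0,0,0],[0.5,0,0.001,0.01,0,0,0],[0.5,0,0.001,0.014,0,0,0],[0.5,0,0.001,0.018,0,0,0],[0.5,0,0.001,0.022,0,0,0],[0.5,0,0.001,0.026,0,0,0],[0.5,0,0.001,0.029,0,0,0],[0.5,0,0.001,0.031,0,0,0],[0.5,0,0.001,0.032,0,0,0],[0.5,0,0.001,0.032,0,0,0]]]'
```

```text
time: 30.48
tool_pos: [598.8, -134.2, 53.9]
eef_rot: [-180.0, -0.1, -93.0]
ft_force: [-7.4, 1.8, 11.4]
grip_width: 54.3
gripper_force: 77.2
```

```bash
python3 -m jog '[[[0.8,0,0,0,0,0,0],[0.8,0,0,0,0,0,0],[0.8,0,0,0,0,0,0],[0.8,0,0,-0.04,0,0,0],[0.8,0,0,-0.08,0,0,0],[0.8,0,0,-0.12,0,0,0],[0.8,0,0,-0.12,0,0,0],[0.8,0,0,-0.12,0,0,0],[0.8,0,0,-0.12,0,0,0]]]' && python3 -c "
from h import *
p,W=cloud('wrist'); cv2.imwrite('pics/w11.png',p[:,:,::-1])
for c in('red','blue','yellow','green'):
  for b in blobs(p,W,c,(50,80)): print(c,b)
p,W=cloud('scene'); cv2.imwrite('pics/s11.png',cv2.resize(p[100:320,180:420,::-1],None,fx=2.5,fy=2.5))
for c in('red','blue','yellow','green','teal'):
  for b in blobs(p,W,c,(15,110)): print(c,b)
go(548,313.5,190,-86.1)"
```

```text
time: 31.23
tool_pos: [598.6, -133.8, 170.6]
eef_rot: [180.0, 0.0, -93.0]
ft_force: [0.2, -0.5, -0.6]
grip_width: 68.2
gripper_force: 0.0
red ([279, 208], 3120, [599.7, -134.6, 66.8, 34.5, 55.5, 87.2])
blue ([276, 159], 3255, [599.8, -173.9, 66.9, 33.0, 55.4, 86.8])
yellow ([280, 114], 3466, [594.6, -207.5, 66.9, 33.1, 56.2, 87.7])
green ([278, 67], 3527, [594.3, -241.5, 67.0, 33.5, 55.7, 86.9])
red ([371, 153], 57, [550.8, 308.5, 97.4, 18.6, 21.6, -52.7])
red ([249, 269], 330, [600.4, -133.3, 65.9, 34.4, 57.5, 86.9])
blue ([235, 278], 318, [600.2, -172.8, 66.3, 33.5, 56.1, 87.0])
yellow ([387, 127], 272, [478.1, 464.4, 31.0, 30.8, 109.1, 41.6])
yellow ([222, 285], 335, [595.5, -207.9, 66.1, 33.5, 55.4, 87.2])
green ([209, 295], 334, [595.5, -241.4, 66.3, 31.4, 56.3, 87.1])
teal ([348, 195], 306, [579.5, 212.1, 23.1, 43.4, 72.1, 4.4])
teal ([328, 213], 331, [586.5, 131.4, 22.8, 44.5, 68.5, 4.7])
teal ([344, 227], 348, [642.4, 134.3, 22.6, 43.1, 67.2, 3.1])
GO [-0.4441, 0.0737, -0.0204] [0.2, 0.0, -6.9] rows>= 11
```

View pics/s11.png

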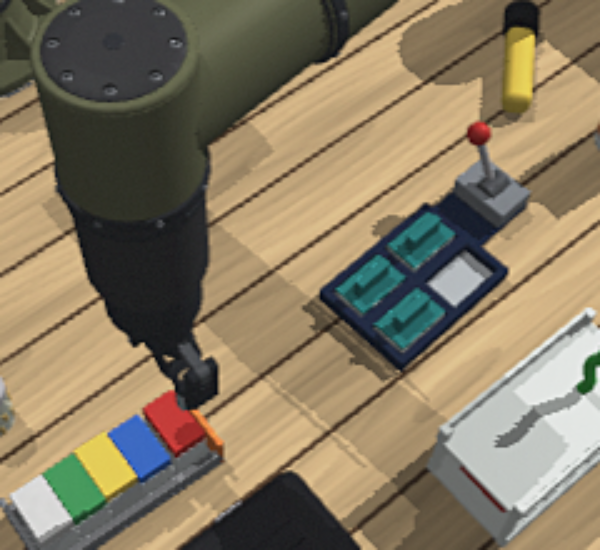

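The crop shows three teal boxes seated, with one pocket empty. The row is white, green, yellow, blue, red, orange, all upright, and the lever leans to the robot's side at (478,133) in the crop. On to the lever.

```bash
python3 -m jog '[[[0.6,-0.444,0.074,-0.02,0,0,-6.9],[0.6,-0.444,0.074,-0.02,0,0,-6.9],[0.6,-0.444,0.074,-0.02,0,0,-6.9],[0.6,-0.444,0.074,-0.02,0,0,-6.9],[0.6,-0.444,0.074,-0.02,0,0,-6.9],[0.6,-0.444,0.074,-0.02,0,0,-6.9],[0.6,-0.444,0.074,-0.02,0,0,-6.9],[0.6,-0.444,0.074,-0.02,0,0,-6.9],[0.6,-0.444,0.074,-0.02,0,0,-6.9],[0.6,-0.444,0.074,-0.02,0,0,-6.9],[0.6,-0.444,0.074,-0.02,0,0,-6.9],[0.6,-0.444,0.074,-0.02,0,0,-6.9]]]'; python3 -m jog '[[[0.6,0,0,0,0,0,0],[0.6,0,0,0,0,0,0],[0.6,0,0,0,0,0,0]]]';  python3 -c "
from h import *
p,W=cloud('wrist')
for b in blobs(p,W,'red',(70,120)): print('red',b)
go(549,313.5,92,-86.1)"
```

```text
time: 32.33
tool_pos: [546.5, 318.2, 188.6]
eef_rot: [179.8, -0.1, -85.9]
ft_force: [0.0, -1.6, -1.0]
grip_width: 51.3
gripper_force: 0.0
time: 32.58
tool_pos: [548.4, 312.3, 190.6]
eef_rot: [179.9, -0.0, -86.2]
ft_force: [0.0, -0.4, 0.2]
grip_width: 51.0
gripper_force: 0.0
red ([279, 212], 804, [549.3, 310.3, 99.0, 23.5, 23.8, -65.7])
GO [-0.0014, -0.0006, 0.0989] [0.0, -0.0, -0.1] rows>= 3
```

```bash
python3 -m jog '[[[0.6,-0.002,0,0.04,0,0,0],[0.6,-0.002,0,0.08,0,0,0],[0.6,-0.002,0,0.098,0,0,0],[0.6,-0.002,0,0.098,0,0,0],[0.6,-0.002,0,0.098,0,0,0],[0.6,-0.002,0,0.098,0,0,0]]]'; python3 -m jog '[[[0.6,0,-0.008,0,0,0,0],[0.6,0,-0.016,0,0,0,0],[0.6,0,-0.024,0,0,0,0],[0.6,0,-0.032,0,0,0,0],[0.6,0,-0.04,0,0,0,0],[0.6,0,-0.048,0,0,0,0],[0.6,0,-0.056,0,0,0,0],[0.6,0,-0.062,0,0,0,0],[0.6,0,-0.068,0,0,0,0],[0.6,0,-0.07,0,0,0,0],[0.6,0,-0.07,0,0,0,0]]]';  python3 -c "
from h import *
p,W=cloud('wrist')
for b in blobs(p,W,'red',(70,120)): print('red',b)"
```

```text
time: 33.13
tool_pos: [549.5, 315.2, 96.0]
eef_rot: [-179.8, 0.1, -86.2]
ft_force: [0.0, 0.5, 1.3]
grip_width: 51.1
gripper_force: 0.0
time: 34.05
tool_pos: [618.4, 319.9, 92.8]
eef_rot: [180.0, -0.0, -86.2]
ft_force: [0.0, -0.1, -0.3]
grip_width: 51.1
gripper_force: 0.0
red ([306, 279], 2282, [607.4, 313.5, 102.4, 22.9, 24.3, -46.0])
```

```bash
python3 -m jog '[[[0.6,0,-0.003,0,0,0,0],[0.6,0,-0.006,0,0,0,0],[0.6,0,-0.009,0,0,0,0],[0.6,0,-0.0105,0,0,0,0],[0.6,0,-0.0105,0,0,0,0],[0.6,0,-0.0105,0,0,0,0]]]';  python3 -c "
from h import *
p,W=cloud('wrist')
for b in blobs(p,W,'red',(70,120)): print('red',b)"
```

```text
time: 34.6
tool_pos: [628.1, 320.7, 93.1]
eef_rot: [179.9, -0.0, -86.1]
ft_force: [-3.4, -0.2, -0.5]
grip_width: 51.0
gripper_force: 2.0
red ([306, 274], 2160, [616.6, 314.5, 98.3, 23.4, 24.8, -38.0])
```

```bash
python3 -m jog '[[[0.6,0,-0.0015,0,0,0,0],[0.6,0,-0.003,0,0,0,0],[0.6,0,-0.003,0,0,0,0]]]';  python3 -m jog '[[[0.6,0,0.008,0,0,0,0],[0.6,0,0.014,0,0,0,0],[0.6,0,0.014,0,0,0,0],[0.6,0,0.014,-0.04,0,0,0],[0.6,0,0.014,-0.08,0,0,0],[0.6,0,0.014,-0.1,0,0,0],[0.6,0,0.014,-0.1,0,0,0]]]';  python3 -c "
from h import *
p,W=cloud('wrist'); cv2.imwrite('pics/w12.png',p[:,:,::-1])
for b in blobs(p,W,'red',(70,120)): print('red',b)
for b in blobs(p,W,'teal',(15,60)): print('teal',b)
p,W=cloud('scene')
for c in('red','blue','yellow','green','teal'):
  for b in blobs(p,W,c,(15,110)): print(c,b)
for t in trace('scene','insert0'): print(t['conf'],t['centre'])
"
```

```text
time: 34.9
tool_pos: [628.6, 320.8, 92.8]
eef_rot: [179.6, -0.1, -86.1]
ft_force: [-15.6, -1.5, 4.7]
grip_width: 51.3
gripper_force: 7.8
time: 35.48
tool_pos: [620.2, 320.5, 202.0]
eef_rot: [-179.3, 0.3, -86.1]
ft_force: [-0.2, -0.9, 1.0]
grip_width: 51.2
gripper_force: 0.0
red ([288, 202], 781, [615.9, 314.9, 98.8, 23.6, 24.5, -33.4])
teal ([271, 12], 1064, [641.9, 152.4, 22.2, 25.7, 39.5, -86.1])
teal ([331, 13], 1083, [585.9, 147.6, 22.2, 28.3, 39.5, -86.2])
teal ([332, 74], 2575, [579.9, 208.9, 22.3, 41.3, 63.6, 3.8])
red ([391, 168], 63, [618.8, 312.7, 96.5, 19.1, 20.3, -30.0])
red ([250, 269], 287, [601.8, -133.8, 66.0, 33.6, 56.2, 87.5])
blue ([235, 278], 307, [600.6, -173.8, 66.3, 33.8, 54.5, 87.0])
yellow ([386, 130], 134, [484.1, 450.6, 30.2, 24.9, 77.4, 50.6])
yellow ([222, 286], 328, [596.1, -207.7, 66.4, 33.5, 56.4, 88.1])
green ([209, 295], 330, [596.0, -241.6, 66.2, 31.5, 56.1, 87.6])
teal ([348, 195], 305, [580.0, 209.4, 22.8, 42.7, 65.5, 3.9])
teal ([328, 213], 332, [586.7, 130.3, 23.0, 45.0, 66.4, 5.3])
teal ([343, 227], 348, [642.7, 133.2, 22.8, 43.0, 64.8, 3.9])
0.81 [214.5, 326.4]
0.68 [305.0, 196.5]
0.57 [224.1, 342.9]
0.56 [198.0, 346.4]
```

View pics/w12.png

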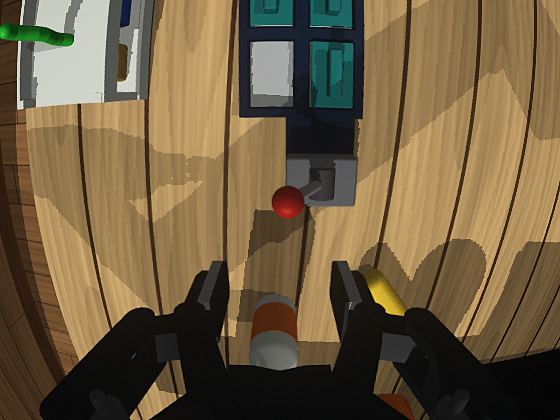

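The lever leans to the far side at (288,202), against its stop. The three boxes sit in their pockets, and the gripper is clear.

```bash
python3 -c "
from station import *
print(job_done())"
```

```text
the job is handed in; nothing more can be done
None
```

I handed the job in after about 35 s of robot time: the lever was released first, all three loose teal boxes seated in the tray, the red box stood between blue and the rack's orange end, and the lever then locked; the hand-in gave no verdict.

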